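# Index the rotary table one notch

### The job

Index the rotary table one notch, round to the red peg: with a fingertip press the orange plunger right in, keep it in while you swing the table by it until the index arm points at the red peg, then let the plunger spring back up into the notch there and take the hand away. Do not swing well past the red peg. The work is only pressed and pushed, nothing is picked up; leave the tin, the tape roll and the screwdriver where they are.

Things in the scene. Friction and masses are not known exactly. Their poses are not given: they have to be found in the camera images.
- index_base: fixed base of the rotary indexing table: blue sole (disc 216 mm across, 22 mm thick) with two lugs that carry the pegs, and a steel index plate with rim notches every 30 degrees. Origin on the turning axis at the bench top (z = 0), z up; its -x axis points along the index arm when joint index_table reads 0 (roughly towards the robot).
- index_table (a joint): angle (rad) of the turning table (disc 164 mm across, top at 74 mm; flange and nut on it reach 104 mm). 0 in the starting notch, positive anticlockwise from above, stops at +-0.95; neighbouring notches at +-0.524. Turns easily (under 2 N at the plunger), stays where left; locked with 0.015 rad of play while the plunger is up in a notch.
- index_plunger (a joint): how far the plunger is pressed down, in m: 0 up, 0.014 right in. A spring of 2.5 N (up) to 5 N (right in) pushes it up. Pressed more than 0.011 the table is free. Let go between notches it stays about 0.011 in, under the plate; let go within about 4 mm of a notch it springs up and its rounded catch centres the table.
- plunger_top (a point): middle of the flat top of the orange plunger cap (36 mm across), 118 mm from the turning axis on the grey index arm; 95 mm above the bench when up, 81 mm right in. Turns with the table. The arm has an upright cheek on each side of it along the circle (58 mm apart, tops at 106 mm), so a fingertip on the cap carries the table by friction or against a cheek.
- red_peg: red marker peg (18 mm across, 24 mm high), fixed on one lug of the base, 160 mm from the turning axis, just beyond where the index arm ends; it marks the neighbouring notch to go to, and stands 30 degrees from the starting direction of the arm, on either side. Origin at its foot, 22 mm above the bench.
- white_peg: white marker peg of the same shape and size on the other lug, 30 degrees to the other side: the wrong notch.
- putty_tin: loose tin with a cream label and grey lid (72 mm across, 50 mm high), a bystander left of the table. Origin at the centre of its underside.
- tape_black: loose roll of black tape (56 mm across, 19 mm high), a bystander left of the table. Origin at the centre of its underside.
- screwdriver_yellow: loose screwdriver with a yellow handle (210 x 25 x 30 mm, lying), a bystander right of the table. Origin at the middle of its underside, x along its length.

How it is judged:
By the outcome, as a careful person would: the job done as asked, in the order asked, and still so for the second after the job is handed in, with the robot touching nothing.
It also fails if it takes over 32 s, if anything falls off the work surface, if the arm or the gripper's body presses on something with over 40 N, if the wrist force passes 120 N, or if a joint passes its speed limit or range.

### The arm

A 6-joint arm with a two-finger parallel gripper is mounted at the origin on a cart in front of the work surface, level with it; the furniture and walls round the work are solid. World frame = base frame: x ahead of the robot, y to its left, z up, the work surface at z = 0. Lengths are in m, angles in degrees, forces in N, time in s.
With the tool pointing down it reaches from about 0.4 to 0.825 m from the base axis. Payload 7 kg.
Tool frame: the origin (TCP) lies between the finger pads; the fingertips stand 19 mm ahead of it and the grasp point (between the pads) is the TCP; z points along the fingers, y is the line along which they close (so a half turn about z gives the same grasp; the last joint's range is limited). The gripper opens to 88 mm and grips with 3 to 60 N. Pads are 19 mm wide; open, the fingers measure 130 mm over their backs; the gripper's body (78 mm by 193 mm) begins 47 mm behind the grasp point.
Start: joints at [-58.608, 20.546, 0.682, 0, -70.136, -16.507], TCP at [0.173, -0.652, 0.224] pointing down, gripper open.
Joint ranges: [-176.03, 176.03], [-82.01, 121.73], [-58.28, 71.71], [-173.87, 95.51], [-174.79, -0.11], [-173.66, 173.66]. Speed limits (degrees/s): [136.94, 136.94, 172.46, 180, 180, 180].

### API

Orientations are given as [roll, pitch, yaw] about the fixed x, y, z axes, in that order (R = Rz(yaw) Ry(pitch) Rx(roll)).
In Python, from plant import get_obs, snapshot, close_job, spot_in, spot_point gives the robot as it stands.
- The arm moves only by the tool play_rows, never from a script. Its argument "plan" is a list of rows, each a list of 6 numbers: the shift along the tool's x, y, z in cm, then the turn, a rotation vector about the tool's x, y, z in degrees. A call has 1 to 20 rows; each row shifts and turns the commanded pose from where the row before left it, along the tool's axes as they then stand; what a row does not reach is not made up. A row lasts 1/12 s, in which the tool goes at most 41.7 mm and 7.16 degrees, less where a joint would pass 70% of its speed; a pose out of reach is approached as far as the arm can. A call is refused whole if a number of a shift passes 4.17 or a number of a turn 7.16, either way. A call with a gripper value outside its range is refused whole. "grip" is the finger opening in cm, from 0 to 8.76, set as the call begins (left out, the last holds). The fingers move at their own pace and stop on an object; the grip force is fixed at half the most. Time passes only in rows, so rows that do not move let the fingers close. It gives the time, the measured TCP pose, the force, the opening and the grip force at its end, in the units of the state.
- get_obs(): the state, without advancing time (a new reading comes with each control period).
- snapshot(name): name is "scene" or "side" or "wrist"; returns a dict with "frame" (384x512x3 uint8, red, green, blue), "fx", "fy", "cx", "cy" (pixels), "k1" (the pictures are not rectified: a ray, as slopes to the right and down, at radius r is drawn at 1 + k1 r^2 times it, then the intrinsics apply), "position" and "attitude" of the camera in the world. Camera axes: x right, y down, z forward; pixel columns grow to the right and rows downward; lengths in m; the calibration is good to about 2 mm. A picture is of the moment at which its call begins. There is no depth.
- close_job(): hands the job in; it is judged then, once.
Trained networks look in the newest picture that a camera, given by its name, has taken for a name from the list of things; names that differ only in an ending like _2 or _b are one class to them, and where a whole thing is asked for, a point or a joint stands for the part that bears it (a point fixed in the world has none). Each returns a list of dicts, best first, with "score" (0 to 1); they miss things now and then, are a little off and sometimes report something else, mostly with a low value. They report only what shows in the picture. A call takes as long as a camera call.
- spot_in(camera, thing): "position" ([x, y, z] in m, in world coordinates, good to about 4 mm: the middle of the surface that is visible of it).
- spot_point(camera, thing): "position" ([x, y, z] in m, in world coordinates, good to about 4 mm: a listed point, or the origin of a listed thing).
The state is a dict: "clock": time; "joint_pos": joint angles; "qvel": joint speeds; "tau": joint torques, N m; "tool_pos": TCP position; "orientation": TCP orientation; "force": force on the tool from outside, world axes, zero at the start; "moment": the same for the moment, N m; "opening": finger opening in m; "gripper_force": force on a finger pad.
Only numpy, scipy, OpenCV 4.12 (cv2) and the standard library are available. Lean on these libraries where they do the work, as an engineer would, in place of code of your own. Each camera call takes 0.05 s, during which the arm holds its last target. There are 200 camera calls.

## Working session

There is one attempt and no reset: what is moved stays moved. The work goes in short steps, Python scripts to look and compute and a tool call to move; the robot and the scene stay as the last step left them, time stands still between calls to the robot, and variables do not carry over. Pictures are saved under pics/ and viewed, at most 10 in all, crops included, and the job is handed in when it is done.

Besides the shell and the picture viewer there is one more tool, called after "Request:" by a JSON object that holds its "op" and its "data". play_rows: Moves the arm, as the interface text tells. Its arguments: {"type":"object","properties":{"plan":{"type":"array","items":{"type":"array","items":{"type":"number"}}},"grip":{"type":"number"}},"required":["plan"]}

```bash
mkdir -p pics
python3 - <<'E'
from plant import *
import cv2
o=get_obs();print(o['tool_pos'],o['orientation'],o['clock'])
for c in ['scene','side']:
    s=snapshot(c);cv2.imwrite(f'pics/{c}1.png',s['frame'][:,:,::-1])
    for t in ['plunger_top','index_base','red_peg','white_peg','putty_tin','tape_black','screwdriver_yellow']:
        print(c,t,[(r['position'],r['score']) for r in spot_point(c,t)[:2]])
E
```

```text
[ 0.17323645 -0.65185291  0.22262338] [ 1.79902441e+02 -8.92552972e-03 -1.65123327e+02] 0.0
scene plunger_top [([0.4821, 0.2459, 0.0967], 0.51)]
scene index_base [([0.6006, 0.2542, 0.0011], 0.69)]
scene red_peg [([0.4495, 0.3223, 0.0208], 0.53)]
scene white_peg [([0.4641, 0.1627, 0.0231], 0.38)]
scene putty_tin [([0.6228, 0.4475, -0.0016], 0.79)]
scene tape_black [([0.5023, 0.4186, 0.0018], 0.7)]
scene screwdriver_yellow [([0.5498, 0.0761, -0.0009], 0.71), ([0.482, 0.2423, 0.0987], 0.51)]
side plunger_top [([0.4782, 0.2465, 0.0943], 0.56)]
side index_base [([0.6003, 0.2522, 0.0015], 0.67)]
side red_peg [([0.4518, 0.3211, 0.0215], 0.41)]
side white_peg []
side putty_tin [([0.6227, 0.4465, -0.0005], 0.77)]
side tape_black [([0.5032, 0.4243, -0.0003], 0.78)]
side screwdriver_yellow [([0.5475, 0.0772, -0.0033], 0.59), ([0.4785, 0.2474, 0.0936], 0.51)]
```

View pics/scene1.png

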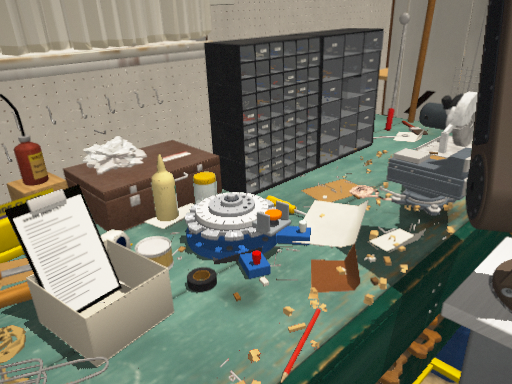

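View pics/side1.png

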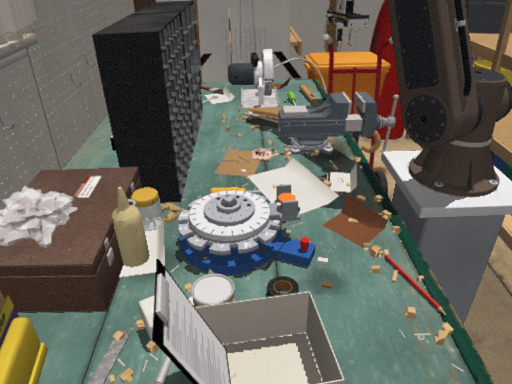

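The scene view shows the red peg at (256,256), to the robot's left of the arm, with the orange cap at (272,213). The side view shows red at (305,243) and the cap at (288,200). The table therefore has to turn clockwise, to about -0.524. I'll lift the tool and carry it across first.

Request:
{"op": "play_rows", "data": {"grip": 0, "plan": [[0,0,-3.5,0,0,0],[0,0,-3.5,0,0,0],[0,0,-3.5,0,0,0],[0,0,-3.5,0,0,0],[-2.84,1.85,0,0,0,0],[-2.84,1.85,0,0,0,0],[-2.84,1.85,0,0,0,0],[-2.84,1.85,0,0,0,0],[-2.84,1.85,0,0,0,0],[-2.84,1.85,0,0,0,0],[-2.84,1.85,0,0,0,0],[-2.84,1.85,0,0,0,0],[-2.84,1.85,0,0,0,0],[-2.84,1.85,0,0,0,0]]}}

```text
clock: 1.97
tool_pos: [0.4011, -0.3991, 0.3639]
orientation: [-180.0, 0.0, -165.1]
force: [0.5, -1.0, 0.0]
opening: 0.002
gripper_force: 0.0
```

Request:
{"op": "play_rows", "data": {"plan": [[-2.17,3.3,0,0,0,0],[-2.17,3.3,0,0,0,0],[-2.17,3.3,0,0,0,0],[-2.17,3.3,0,0,0,0],[-2.17,3.3,0,0,0,0],[-2.17,3.3,0,0,0,0],[-2.17,3.3,0,0,0,0],[-2.17,3.3,0,0,0,0],[0,0,0,0,0,-7.16],[0,0,0,0,0,-7.16],[0,0,0,0,0,-7.16],[0,0,0,0,0,-7.16],[0,0,0,0,0,-7.16],[0,0,0,0,0,-7.16],[0,0,0,0,0,-7.16],[0,0,0,0,0,-7.16],[0,0,0,0,0,-7.16],[0,0,0,0,0,-7.16],[0,0,0,0,0,-7.16]]}}

```text
clock: 3.55
tool_pos: [0.5002, -0.1009, 0.3637]
orientation: [-180.0, 0.0, -86.0]
force: [-0.1, -0.5, 0.5]
opening: 0.0003
gripper_force: 0.0
```

Request:
{"op": "play_rows", "data": {"plan": [[-3.76,0,1,0,0,0],[-3.76,0,1,0,0,0],[-3.76,0,1,0,0,0],[-3.76,0,1,0,0,0],[-3.76,0,1,0,0,0],[-3.76,0,1,0,0,0],[-3.76,0,1,0,0,0],[-3.76,0,1,0,0,0],[0,0,0,0,0,0]]}}

```text
clock: 4.3
tool_pos: [0.48, 0.2039, 0.2812]
orientation: [179.9, -0.0, -86.2]
force: [0.0, -0.8, 0.1]
opening: 0.0004
gripper_force: 0.0
```

Run:
```python
from plant import *
import cv2
o=get_obs();print(o['tool_pos'],o['orientation'],o['clock'],o['joint_pos'],o['force'])
for c in ['wrist','scene','side']:
    s=snapshot(c);cv2.imwrite(f'pics/{c}2.png',s['frame'][:,:,::-1])
    print(s['position'])
    for t in ['plunger_top','index_base','red_peg','white_peg']:
        print(c,t,[(r['position'],r['score']) for r in spot_point(c,t)[:2]])
```

```text
[0.48003266 0.20393885 0.2812104 ] [ 1.79864970e+02 -2.74906797e-02 -8.61635378e+01] 4.3 [ 4.45416720e+01  4.09614708e+00 -1.30130320e+01 -7.02896047e-02
 -7.30111245e+01 -4.06846340e+01] [ 0.04971594 -0.84733988  0.06384061]
[0.48583569 0.13135184 0.44422172]
wrist plunger_top [([0.4797, 0.2447, 0.0932], 0.93)]
wrist index_base [([0.5962, 0.2575, -0.004], 0.57)]
wrist red_peg []
wrist white_peg [([0.4695, 0.1596, 0.0211], 0.54)]
[-0.06066158  0.79735778  0.48518769]
scene plunger_top [([0.4869, 0.2409, 0.0976], 0.67)]
scene index_base [([0.5991, 0.2557, 0.0004], 0.78), ([0.6226, 0.4464, 0.0008], 0.71)]
scene red_peg [([0.4493, 0.3208, 0.0219], 0.43)]
scene white_peg [([0.4664, 0.1645, 0.0228], 0.51)]
[0.55732515 0.92989579 0.52268352]
side plunger_top [([0.4757, 0.2465, 0.0951], 0.57)]
side index_base [([0.5945, 0.2542, -0.0027], 0.96)]
side red_peg []
side white_peg [([0.6211, 0.4463, 0.0019], 0.52)]
```

View pics/wrist2.png

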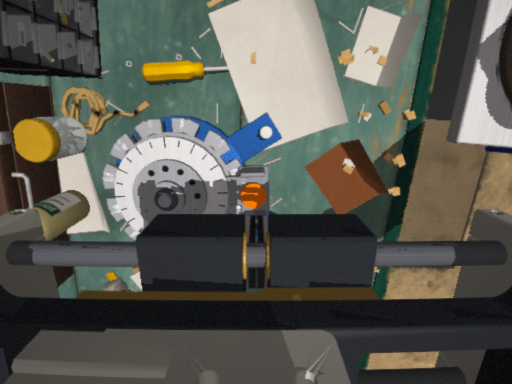

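The wrist view shows the cap at (254,195) between its cheeks, and the closed fingers level and radial. The networks agree on a cap position of about (0.480, 0.244). Next I'll go to about 8 mm above it.

Request:
{"op": "play_rows", "data": {"plan": [[-2.0,-0.15,1,0,0,0],[-2.0,-0.15,1,0,0,0],[0,0,3,0,0,0],[0,0,3,0,0,0],[0,0,3,0,0,0],[0,0,2.5,0,0,0],[0,0,1.5,0,0,0],[0,0,0.8,0,0,0],[0,0,0,0,0,0],[0,0,0,0,0,0]]}}

```text
clock: 5.88
tool_pos: [0.482, 0.2397, 0.126]
orientation: [-180.0, -0.0, -86.3]
force: [-0.2, -0.1, -0.2]
opening: 0.0004
gripper_force: 0.0
```

Run:
```python
from plant import *
import cv2,numpy as np
o=get_obs();print(o['tool_pos'],o['orientation'],o['clock'],o['force'])
f=[]
for c in ['scene','side']:
    s=snapshot(c)['frame'][:,:,::-1]
    u,v=dict(scene=(272,213),side=(288,200))[c]
    f.append(cv2.resize(s[v-50:v+50,u-60:u+60],(400,333),interpolation=cv2.INTER_CUBIC))
    print(c,spot_point(c,'plunger_top')[:1])
cv2.imwrite('pics/z3.png',np.hstack(f))
```

```text
[0.48196138 0.23966268 0.12603397] [-1.79982457e+02 -9.76208460e-03 -8.63388663e+01] 5.8833 [-0.15770015 -0.13443271 -0.19976224]
scene [{'position': [0.4839, 0.2439, 0.0994], 'score': 0.54}]
side [{'position': [0.4767, 0.2479, 0.0949], 'score': 0.64}]
```

View pics/z3.png

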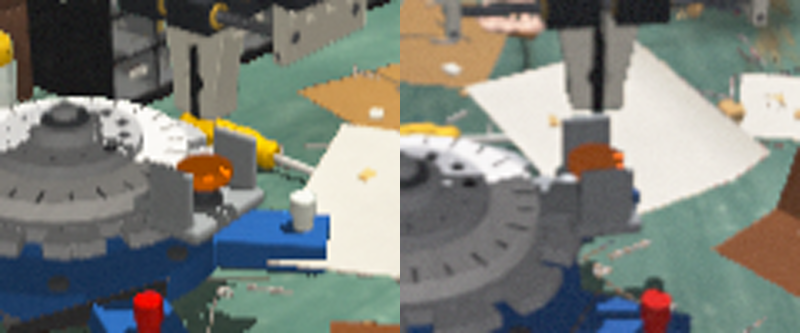

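The tip looks farther from the cap than the numbers say: scene about (276,197) against the cap at (273,215), side about (287,182) against (287,198). I'll triangulate both.

```bash
cat > tri.py <<'E'
from plant import *
import numpy as np,cv2
from scipy.spatial.transform import Rotation as R
def cams():
    return {c:snapshot(c) for c in ['scene','side']}
def rot(s):
    a=np.array(s['attitude']); 
    return a if a.shape==(3,3) else R.from_quat(a).as_matrix() if a.size==4 else R.from_euler('xyz',a,degrees=True).as_matrix()
def K(s): return np.array([[s['fx'],0,s['cx']],[0,s['fy'],s['cy']],[0,0,1.]])
def proj(s,p):
    m=rot(s).T; d=np.array([s['k1'],0,0,0,0.])
    return cv2.projectPoints(np.array([p],float),cv2.Rodrigues(m)[0],-m@np.array(s['position']),K(s),d)[0].ravel()
def tri(S,px):
    A=0;b=0
    for c,u in px.items():
        s=S[c];x=cv2.undistortPoints(np.array([[u]],float),K(s),np.array([s['k1'],0,0,0,0.])).ravel()
        r=rot(s)@np.r_[x,1];r/=np.linalg.norm(r);P=np.eye(3)-np.outer(r,r);A=A+P;b=b+P@np.array(s['position'])
    return np.linalg.solve(A,b)
E
python3 - <<'E'
from tri import *
S=cams();print(S['scene']['attitude'])
print('tip',tri(S,dict(scene=(275.6,196.6),side=(287.1,182.4))))
print('cap',tri(S,dict(scene=(273.5,214.6),side=(287,198))))
t=get_obs()['tool_pos']
for c in S: print(c,proj(S[c],t-[0,0,.019]),proj(S[c],[.4803,.2443,.095]))
E
```

```text
[-114.74165344    1.47893452 -134.74465409]
tip [0.48071217 0.23694017 0.12643636]
cap [0.48045996 0.24301476 0.09032641]
scene [274.05501862 206.06346001] [273.21138478 212.44747999]
side [286.33601142 190.35996343] [287.23253164 196.76996448]
```

The cap is confirmed at (0.480, 0.244, 0.09). The tip may be up to 19 mm higher than the text says, so I'll centre it and feel down by force.

Request:
{"op": "play_rows", "data": {"plan": [[-0.48,0.12,0.4,0,0,0],[0,0,0.5,0,0,0],[0,0,0.4,0,0,0],[0,0,0,0,0,0],[0,0,0,0,0,0]]}}

```text
clock: 6.6
tool_pos: [0.4798, 0.2439, 0.112]
orientation: [180.0, -0.0, -86.3]
force: [0.3, -0.6, -0.8]
opening: 0.0005
gripper_force: 0.0
```

Request:
{"op": "play_rows", "data": {"plan": [[0,0,0.4,0,0,0],[0,0,0.4,0,0,0],[0,0,0,0,0,0],[0,0,0,0,0,0]]}}

```text
clock: 6.93
tool_pos: [0.48, 0.244, 0.1042]
orientation: [180.0, -0.0, -86.4]
force: [0.8, 0.2, 1.1]
opening: 0.0004
gripper_force: 0.0
```

Request:
{"op": "play_rows", "data": {"plan": [[0,0,0.4,0,0,0],[0,0,0.3,0,0,0],[0,0,0,0,0,0],[0,0,0,0,0,0]]}}

```text
clock: 7.27
tool_pos: [0.48, 0.244, 0.0973]
orientation: [180.0, -0.0, -86.4]
force: [0.6, 0.5, 0.2]
opening: 0.0004
gripper_force: 0.0
```

Run:
```python
from tri import *
S=cams();o=get_obs();print(o['tool_pos'],o['force'])
f=[]
for c,(u,v) in dict(scene=(272,205),side=(288,192)).items():
    f.append(cv2.resize(S[c]['frame'][v-38:v+38,u-45:u+45,::-1],(400,338),interpolation=cv2.INTER_CUBIC))
cv2.imwrite('pics/z4.png',np.hstack(f))
```

```text
[0.48014176 0.24417025 0.09759131] [-0.03343938 -0.21618385  0.74512707]
```

View pics/z4.png

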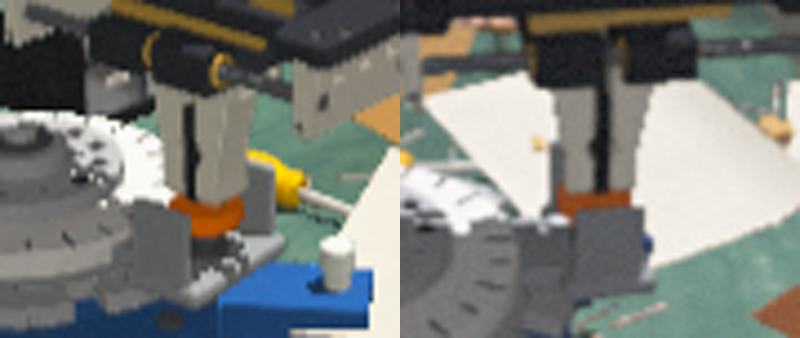

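The tips now sit just on the cap (scene crop around (207,205)), which puts the tip about level with the TCP. I'll press in, watching the force.

Request:
{"op": "play_rows", "data": {"plan": [[0,0,0.3,0,0,0],[0,0,0.4,0,0,0],[0,0,0.2,0,0,0],[0,0,0,0,0,0],[0,0,0,0,0,0]]}}

```text
clock: 7.78
tool_pos: [0.4804, 0.2444, 0.0887]
orientation: [-180.0, 0.0, -86.3]
force: [0.2, 1.7, 2.6]
opening: 0.0005
gripper_force: 1.2
```

Request:
{"op": "play_rows", "data": {"plan": [[0,0,0.3,0,0,0],[0,0,0.2,0,0,0],[0,0,0,0,0,0],[0,0,0,0,0,0]]}}

```text
clock: 8.12
tool_pos: [0.4804, 0.2443, 0.0837]
orientation: [-180.0, 0.0, -86.4]
force: [0.9, 0.1, 2.9]
opening: 0.0006
gripper_force: 1.6
```

Request:
{"op": "play_rows", "data": {"plan": [[0,0,0.2,0,0,0],[0,0,0.15,0,0,0],[0,0,0,0,0,0],[0,0,0,0,0,0]]}}

```text
clock: 8.45
tool_pos: [0.4803, 0.2443, 0.0801]
orientation: [-180.0, 0.0, -86.4]
force: [2.1, 0.6, 3.5]
opening: 0.0005
gripper_force: 2.0
```

Request:
{"op": "play_rows", "data": {"plan": [[0,0,0.15,0,0,0],[0,0,0.1,0,0,0],[0,0,0,0,0,0],[0,0,0,0,0,0]]}}

```text
clock: 8.78
tool_pos: [0.4804, 0.2444, 0.0782]
orientation: [-180.0, 0.0, -86.3]
force: [-1.3, -0.8, 9.6]
opening: 0.0001
gripper_force: 4.9
```

The plunger is bottomed at about 9.6 N. I'll swing clockwise along the arc, 2.5° per row.

Request:
{"op": "play_rows", "data": {"plan": [[-0.26,0,0,0,0,1.25],[-0.51,0,0,0,0,2.5],[-0.51,0,0,0,0,2.5],[-0.51,0,0,0,0,2.5],[-0.51,0,0,0,0,2.5],[-0.51,0,0,0,0,2.5],[-0.26,0,0,0,0,1.25],[0,0,0,0,0,0],[0,0,0,0,0,0]]}}

```text
clock: 9.53
tool_pos: [0.4816, 0.2753, 0.0782]
orientation: [-180.0, 0.0, -101.3]
force: [-0.7, 0.3, 11.3]
opening: 0.0007
gripper_force: 5.3
```

Run:
```python
from tri import *
S=cams();o=get_obs();print(o['tool_pos'],o['orientation'],o['force'])
f=[]
for c,(u,v) in dict(scene=(262,220),side=(288,205)).items():
    f.append(cv2.resize(S[c]['frame'][v-45:v+45,u-53:u+53,::-1],(400,340),interpolation=cv2.INTER_CUBIC))
    print(c,[(r['position'],r['score']) for r in spot_point(c,'plunger_top')[:2]])
cv2.imwrite('pics/z5.png',np.hstack(f))
```

```text
[0.481573   0.27512483 0.07821919] [-1.79983344e+02  3.90316717e-02 -1.01338474e+02] [-2.004817    1.49207997  9.73466823]
scene [([0.4694, 0.1651, 0.0253], 0.74), ([0.4835, 0.276, 0.0842], 0.67)]
side []
```

View pics/z5.png

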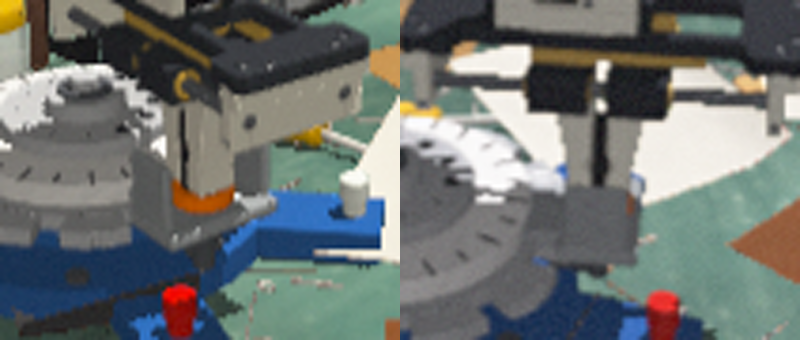

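The table follows with no slip: the cap is still under the tip at half way, and the red peg is ahead at crop (180,310). Next come the remaining 15°.

Request:
{"op": "play_rows", "data": {"plan": [[-0.26,0,0,0,0,1.25],[-0.51,0,0,0,0,2.5],[-0.51,0,0,0,0,2.5],[-0.51,0,0,0,0,2.5],[-0.51,0,0,0,0,2.5],[-0.51,0,0,0,0,2.5],[-0.26,0,0,0,0,1.25],[0,0,0,0,0,0],[0,0,0,0,0,0]]}}

```text
clock: 10.48
tool_pos: [0.4907, 0.3047, 0.0782]
orientation: [180.0, 0.1, -116.3]
force: [-3.5, 2.5, 11.0]
opening: 0.0005
gripper_force: 5.3
```

Run:
```python
from tri import *
S=cams();o=get_obs();t=o['tool_pos'];print(t,o['orientation'],o['force'])
print(np.degrees(np.arctan2(t[1]-.2545,t[0]-.598)))
f=[]
for c,(u,v) in dict(scene=(262,225),side=(288,215)).items():
    f.append(cv2.resize(S[c]['frame'][v-45:v+45,u-53:u+53,::-1],(400,340),interpolation=cv2.INTER_CUBIC))
    print(c,[(r['position'],r['score']) for r in spot_point(c,'plunger_top')[:2]],[(r['position'],r['score']) for r in spot_point(c,'red_peg')[:2]])
cv2.imwrite('pics/z6.png',np.hstack(f))
```

```text
[0.49065407 0.3045771  0.07824345] [ 1.79985983e+02  5.83361312e-02 -1.16337073e+02] [-2.84167522  2.22348275  9.50617062]
154.9908497875244
scene [([0.4921, 0.302, 0.082], 0.45)] [([0.4489, 0.3232, 0.0223], 0.62)]
side [([0.4885, 0.3068, 0.0838], 0.61)] [([0.4509, 0.3182, 0.0237], 0.59)]
```

View pics/z6.png

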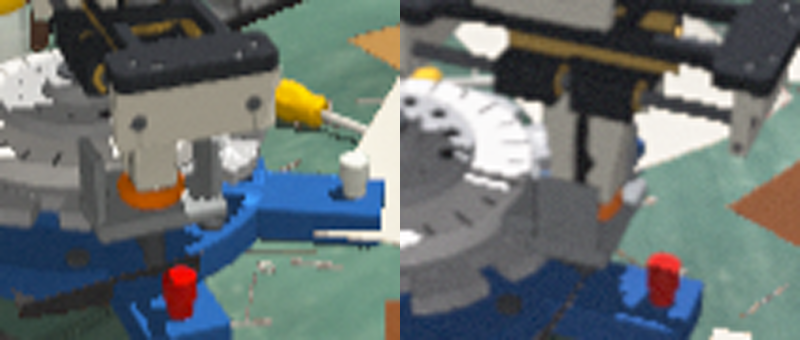

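The cap is at about 155°, in line with the red peg. I'll let it up slowly now.

Request:
{"op": "play_rows", "data": {"plan": [[0,0,-0.2,0,0,0],[0,0,-0.2,0,0,0],[0,0,-0.2,0,0,0],[0,0,-0.2,0,0,0],[0,0,0,0,0,0],[0,0,0,0,0,0]]}}

```text
clock: 11.28
tool_pos: [0.4905, 0.3037, 0.0854]
orientation: [180.0, -0.0, -116.4]
force: [-1.9, 0.8, 2.6]
opening: 0.0005
gripper_force: 1.5
```

Request:
{"op": "play_rows", "data": {"plan": [[0,0,-0.3,0,0,0],[0,0,-0.3,0,0,0],[0,0,-0.4,0,0,0],[0,0,-1,0,0,0],[0,0,-2.5,0,0,0],[0,0,-4,0,0,0],[0,0,-4,0,0,0],[0,0,-4,0,0,0],[0,0,0,0,0,0]]}}

```text
clock: 12.03
tool_pos: [0.4941, 0.3057, 0.2605]
orientation: [-179.7, 0.7, -116.3]
force: [1.0, 1.5, 1.2]
opening: 0.0003
gripper_force: 0.0
```

Run:
```python
from tri import *
S=cams();o=get_obs();t=o['tool_pos'];print(t,o['force'],o['clock'])
f=[]
for c,(u,v) in dict(scene=(262,225),side=(288,215)).items():
    f.append(cv2.resize(S[c]['frame'][v-45:v+45,u-53:u+53,::-1],(400,340),interpolation=cv2.INTER_CUBIC))
    print(c,[(r['position'],r['score']) for r in spot_point(c,'plunger_top')[:2]])
cv2.imwrite('pics/z7.png',np.hstack(f))
```

```text
[0.49153842 0.30443625 0.25358751] [-1.23171615 -0.1004463  -0.69086341] 12.1333
scene [([0.4938, 0.2993, 0.0959], 0.65), ([0.5006, 0.4204, 0.0015], 0.65)]
side [([0.4874, 0.305, 0.0962], 0.64)]
```

View pics/z7.png

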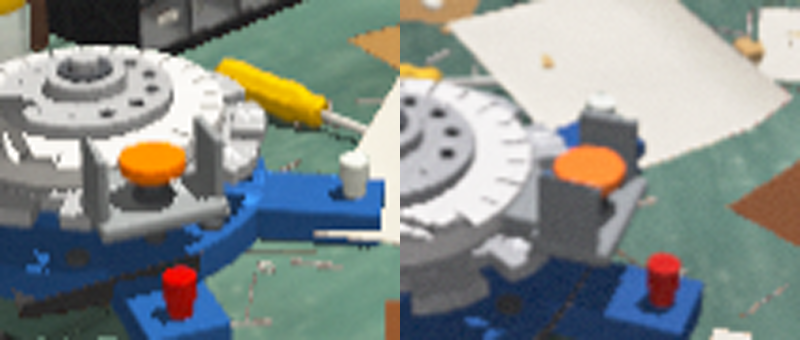

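The cap is fully up (about 96 mm, scene crop (152,163)), the arm points at the red peg, and the hand is clear.

```bash
python3 -c "
from plant import *
print(close_job())"
```

```text
the job is handed in; nothing more can be done
None
```

The table is indexed one notch clockwise to the red peg, with the plunger sprung back up into the notch (cap top measured at about 96 mm), the hand clear, and the job handed in at about 12 s; no verdict was returned.

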